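Snap the cap onto the duplicator's work spindle

TASK

The run of bishops is done: the work spindle's cap lies mouth up on the bench, so turn it over and press it squarely down over the spindle nose until it snaps past the ball catches and its rim is fully home on the rubber seal. Do not let go then: finish while still pressing the cap firmly down on the seal, with about 10 N, so that the seal beds in. Leave the blank, the hex key and the two chess pieces where they are.

Things in the scene. Friction and masses are not known exactly. Their poses are not given: they have to be found in the camera images.
- cap_center (a point): Centre (half-way up, on the axis) of the loose cap: a squat plain aluminium cup 40 mm high with eight flat sides, 58 mm across opposite flats. The z axis points out of the mouth: up at the start (it stands mouth up on the bench), down at the end. The x and y axes each stand square to a pair of flats; the other pairs lie at 45 degrees to them.
- cap_mouth (a point): Centre of the cap's mouth in the plane of its rim, 20 mm from cap_center along z. The bore is 49 mm wide and 33 mm deep; a 3 mm high retaining lip just inside the rim narrows it to 45 mm.
- cap: The cap, about 0.13 kg; origin at the centre of the outside of its closed end (7 mm thick), z axis towards the mouth. It lies steadily on any of its flats, can be tipped over from there by a push near its top, and stands steadily mouth down.
- spindle_seat (a point): Centre of the top face of the rubber seal (60 mm across) on the fixed upright work spindle, 62 mm above the bench, z up: the cap's rim ends here. The steel nose stands 30 mm above this point, 43 mm across, its top edge chamfered to 33 mm. Any turn of the cap about the upright will do.
- spindle_balls (a point): On the spindle axis, 8 mm above spindle_seat, level with three sprung balls that stick out of the nose to 49.6 mm across. The cap set on the nose rests on them, rim about 12 mm above the seal. Pushing it on takes about 10 to 15 N; the force drops suddenly when the lip passes the balls (rim about 6 mm above the seal) and the balls then draw the cap down onto the seal.
- spindle: The fixed spindle; origin at the centre of its underside. Below the seal the grey housing widens from 66 mm to 80 mm across, down to a foot flange 112 mm across and 12 mm thick.
- seal: The rubber seal ring on the spindle's shoulder, 60 mm across, 3 mm thick, firm; origin at the centre of its underside.
- bishop_center (a point): Bystander: half-way up the turned holly (pale wood) bishop, 95 mm high, 35 mm across the base, standing.
- rook_center (a point): Bystander: half-way up the ebony (near-black wood) rook, 58 mm high, 35 mm across the base, standing.
- blank_center (a point): Bystander: centre of the rough beech blank, a square bar 110 x 42 x 42 mm lying flat, x axis along it. Beyond it, away from the robot and more than 0.73 m from its base, the fixed template fixture is bolted to the bench (125 x 250 mm, up to 70 mm high: brass bishop, cam clamp, tracing bar); it is not part of the job.
- hexkey_center (a point): Bystander: middle of the long leg of the steel hex key lying flat, legs 110 mm (along x) and 36 mm, 8 mm thick.
Not all that is in view belongs to the job. Several things look just like the cap: the one meant starts farthest to the robot's left.

How it is judged (in metres and radians):
On the way, in this order (a step that is already met when the one before it is completed fails the run):
1. the cap is turned mouth down, not yet on the spindle's seal (angle between cap's own z axis and vertical above 2.95 rad and distance between cap_mouth and spindle_seat above 0.008 m), for 0.2 s.
2. the cap has snapped home: its rim is down on the seal and it is still being pressed (z of cap_mouth in the frame of spindle_seat below 0.002 m and horizontal distance between cap_mouth and spindle_seat below 0.003 m and contact force between cap and seal above 4 N), for 0.3 s.
At the end, for the whole second after the job is handed in: The cap is mouth down on the spindle, its rim within 2 mm of the seal and within 3 mm of its axis, upright within 4 degrees and still, and the robot is holding it and still pressing it down: at least 4 N between cap and seal through the last second (all of step 2 and angle between cap's own z axis and vertical above 3.07 rad and contact force between any of the fingers, the arm and cap above 2 N and linear speed of cap below 0.02 m/s); the arm keeps its last pose, push and grip.
It fails at once if the holly bishop is disturbed (more than 20 mm or tipped) (distance of bishop_center from where it was at the start of the episode above 0.02 m or angle between bishop_center's own z axis and vertical above 0.5 rad).
It fails at once if the rook is disturbed (more than 20 mm or tipped) (distance of rook_center from where it was at the start of the episode above 0.02 m or angle between rook_center's own z axis and vertical above 0.5 rad).
It fails at once if the beech blank is moved more than 20 mm (distance of blank_center from where it was at the start of the episode above 0.02 m).
It fails at once if the hex key is moved more than 20 mm (distance of hexkey_center from where it was at the start of the episode above 0.02 m).
It also fails if it takes over 64 s, if anything falls off the work surface, if the arm or the gripper's body presses on something with over 40 N, if the wrist force passes 120 N, or if a joint passes its speed limit or range.

ROBOT

A 6-joint arm with a two-finger parallel gripper is mounted at the origin on the work surface. World frame = base frame: x ahead of the robot, y to its left, z up, the work surface at z = 0. Lengths are in m, angles in degrees, forces in N, time in s.
With the tool pointing down it reaches from about 0.325 to 0.775 m from the base axis. Payload 5.5 kg.
Tool frame: the origin (TCP) lies at the centre of the arm's flange, where the gripper is bolted on; the fingertips stand 182 mm ahead of it and the grasp point (between the pads) lies 163 mm ahead of it; z points along the fingers, y is the direction in which the jaws open and shut (so a half turn about z gives the same grasp; the last joint's range is limited). The gripper opens to 88 mm and grips with 3 to 60 N. Pads are 20 mm wide; open, the fingers measure 115 mm over their backs; the gripper's body (75 mm by 178 mm) begins 61 mm behind the grasp point.
Start: joints at [65.621, 5.22, 70.514, -0, 104.267, -3.249], TCP at [0.216, 0.56, 0.405] pointing down, gripper open.
Joint ranges: [-164.24, 164.24], [-49.07, 125.15], [9.68, 141.18], [-86.29, 266.29], [3.28, 154.24], [-151.56, 151.56]. Speed limits (degrees/s): [147.25, 147.25, 172.46, 180, 180, 180].

INTERFACE

Orientations are given as [roll, pitch, yaw] about the fixed x, y, z axes, in that order (R = Rz(yaw) Ry(pitch) Rx(roll)).
In Python, from station import r gives the robot as it stands. The module is installed in compiled form; this text tells all that it offers. Calls block until the motion is done:
- r.reach(position, orientation): joint-space move of the TCP to a pose.
- r.servo_line(position, rotation=None, speed=0.15): straight line of the TCP; rotation=None keeps the orientation; speed is the mean speed in m/s.
- r.move_joints(angles): joint-space move.
- r.let_go() and r.grab(squeeze=None): open the fingers fully, or close them until they stop; squeeze is the grip in N (None keeps the last).
- r.wait(seconds).
- r.inverse_kinematics(position, orientation): joint angles nearest the present ones, or None.
- r.sense(): the state.
- r.snapshot(name): name is "scene" or "top" or "wrist"; returns a dict with "frame" (480x640x3 uint8, red, green, blue), "fx", "fy", "cx", "cy" (pixels), "R" (3x3) and "t" (3): a world point X has camera coordinates R X + t. Camera axes: x right, y down, z forward; pixel columns grow to the right and rows downward; lengths in m; the calibration is good to about 2 mm. A picture is of the moment at which its call begins. There is no depth.
A pose or a line that the arm cannot do raises r.IKError and nothing moves.
- r.hand_in(): hands the job in, once; it reports no verdict.
The state is a dict: "clock": time; "joints": joint angles; "joint_vel": joint speeds; "joint_torque": joint torques, N m; "tcp_pos": TCP position; "orientation": TCP orientation; "contact_force": force on the tool from outside, world axes, zero at the start; "torque": the same for the moment, N m; "opening": finger opening in m.
Only numpy, scipy, OpenCV 4.12 (cv2) and the standard library are available. Lean on these libraries where they do the work, as an engineer would, in place of code of your own. Each camera call takes 0.05 s, during which the arm holds its last target.

## Working session

There is one attempt and no reset: what is moved stays moved. The work goes in short steps, each a Python script; the robot and the scene stay as the last script left them, time stands still between calls to the robot, and variables do not carry over. Pictures are saved under pics/ and viewed, and the job is handed in when it is done.

```bash
mkdir -p pics; python3 - <<'E'
from station import r
import cv2
s=r.sense()
for k in s: print(k,s[k])
for n in ["scene","top","wrist"]:
    d=r.snapshot(n); cv2.imwrite(f"pics/{n}0.png",d["frame"][:,:,::-1])
    print(n,d["fx"],d["cx"],d["cy"],d["R"],d["t"])
E
```

```text
clock 0.0
joints [ 6.56220674e+01  5.26276932e+00  7.05814771e+01 -1.21315680e-03
  1.04265313e+02 -3.24843319e+00]
joint_vel [-0.08180002  0.01528359  0.08719029 -0.04336069 -0.12233417 -0.01823453]
joint_torque [-5.80878659e-04 -4.46453369e+01 -4.06444430e+01  6.97858958e-02
  2.93954951e-02 -1.21327912e-04]
tcp_pos [0.21631304 0.55971334 0.40351405]
orientation [-1.79890550e+02 -5.03380599e-03  1.58870198e+02]
contact_force [0.81235831 0.71821917 0.28518671]
torque [0.05834022 0.0264506  0.00587875]
opening 0.08796482404401071
scene 479.9156830345599 311.14963536841617 239.5629675247165 [[-0.55876142  0.82932313  0.00296914]
 [ 0.68065647  0.46063589 -0.56966776]
 [-0.47380634 -0.3162874  -0.82186972]] [ 0.28353127 -0.29942178  1.31197292]
top 546.9706266791263 322.99793934913123 240.90805076043168 [[ 0.00967511 -0.99985778  0.01381329]
 [-0.99517362 -0.01097696 -0.09751397]
 [ 0.09765173 -0.01280316 -0.99513829]] [-0.00798792  0.5232559   1.16239648]
wrist 408.9122921619306 317.5300415446976 248.47486370366764 [[ 0.3603844   0.93280236 -0.00168569]
 [ 0.89005611 -0.34332765  0.29987706]
 [ 0.27914728 -0.10957138 -0.95397637]] [-0.59818311 -0.03605073  0.39211401]
```

View pics/scene0.png

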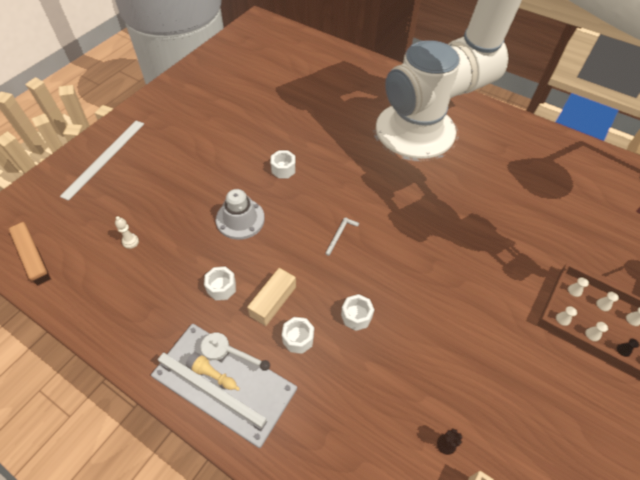

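View pics/top0.png

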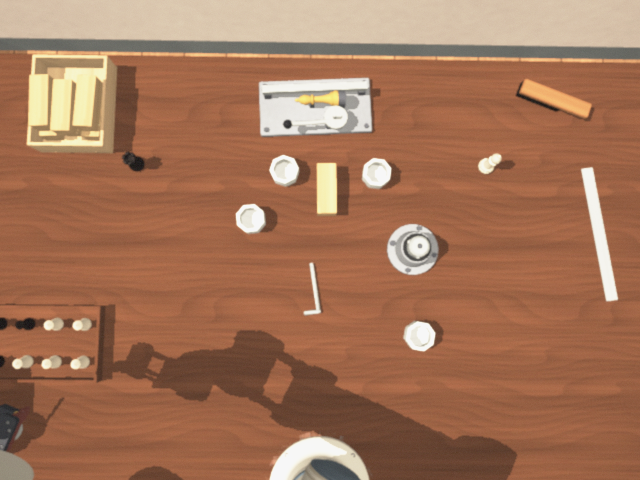

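View pics/wrist0.png

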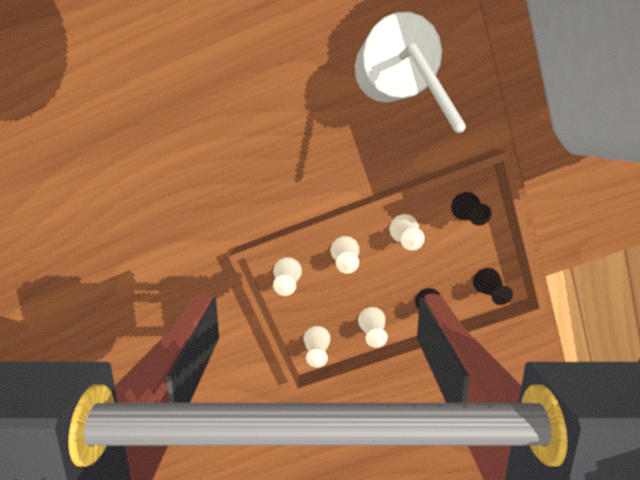

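Candidates that look like the cap, top view: (251,218), (284,170), (377,173) and (420,336). The top image's left is world +y, so (251,218) is the farthest left. I'll confirm that with positions and an enlarged crop.

```bash
cat > h.py <<'E'
from station import r
import numpy as np, cv2
from scipy.spatial.transform import Rotation as Ro
def cam(d): 
    R=np.array(d["R"]);t=np.array(d["t"]);return R,t,-R.T@t
def ray(d,u,v):
    R,t,C=cam(d); return C,R.T@np.array([(u-d["cx"])/d["fx"],(v-d["cy"])/d["fy"],1])
def onz(d,u,v,z):
    C,q=ray(d,u,v); return C+q*(z-C[2])/q[2]
def proj(d,X):
    R,t,C=cam(d); p=R@np.array(X)+t; return np.array([d["fx"]*p[0]/p[2]+d["cx"],d["fy"]*p[1]/p[2]+d["cy"]])
def two(a,ua,b,ub):
    A=[];B=[]
    for d,u in((a,ua),(b,ub)):
        C,q=ray(d,*u);q/=np.linalg.norm(q);P=np.eye(3)-np.outer(q,q);A.append(P);B.append(P@C)
    X=np.linalg.lstsq(np.vstack(A),np.hstack(B),rcond=None)[0]
    return X,[np.linalg.norm(A[i]@X-B[i])for i in(0,1)]
def save(d,n,crop=None,k=1):
    f=d["frame"][:,:,::-1]
    if crop: f=f[crop[1]:crop[3],crop[0]:crop[2]]
    cv2.imwrite(f"pics/{n}.png",cv2.resize(f,None,fx=k,fy=k,interpolation=cv2.INTER_CUBIC))
def euler(R): return Ro.from_matrix(R).as_euler('xyz',degrees=True)
def st():
    s=r.sense();return {k:np.round(np.array(s[k]),3).tolist() for k in("clock","joints","tcp_pos","orientation","contact_force","torque","opening")}
E
python3 - <<'E'
from h import *
T=r.snapshot("top");S=r.snapshot("scene");W=r.snapshot("wrist")
s=r.sense();Rt=Ro.from_euler('xyz',s["orientation"],degrees=True).as_matrix()
print("cam in tool",Rt.T@(cam(W)[2]-np.array(s["tcp_pos"])), "axis",Rt.T@cam(W)[0][2])
for p in [(251,218),(284,170),(377,173),(420,336)]: print("cap",p,onz(T,*p,.03))
for n,p,z in [("spindle",(417,246),.09),("bishop",(487,166),.0),("rook",(137,163),0),("blank",(327,188),.04),("hex",(316,288),.005)]: print(n,onz(T,*p,z))
for n,pt,ps,z in [("cap",(251,218),(357,312),0.03),("spin",(420,246),(235,197),.092)]: print(n,two(T,pt,S,ps))
a=S["frame"][270:350,315:400];b=T["frame"][185:250,220:285]
f=np.hstack([cv2.resize(x[:,:,::-1],(390,390),interpolation=cv2.INTER_CUBIC) for x in(a,b)])
cv2.imwrite("pics/c1.png",f)
E
```

```text
cam in tool [ 0.08324746 -0.00118566  0.01990644] axis [-2.99960979e-01 -1.66192731e-04  9.53951458e-01]
cap (251, 218) [0.57108059 0.15413149 0.03      ]
cap (284, 170) [0.6779386 0.0843887 0.03     ]
cap (377, 173) [ 0.67386322 -0.11953388  0.03      ]
cap (420, 336) [ 0.32138064 -0.21138963  0.03      ]
spindle [ 0.50860396 -0.19519341  0.09      ]
bishop [ 0.69991752 -0.37171883  0.        ]
rook [0.6965553 0.4154062 0.       ]
blank [ 0.63715777 -0.00994216  0.04      ]
hex [0.42149622 0.01149355 0.005     ]
cap (array([0.57165227, 0.15485915, 0.02530794]), [np.float64(0.0001826309321895195), np.float64(0.00018263093218932452)])
spin (array([ 0.50926564, -0.20256065,  0.08483858]), [np.float64(0.00022592314779592692), np.float64(0.00022592314779603702)])
```

View pics/c1.png

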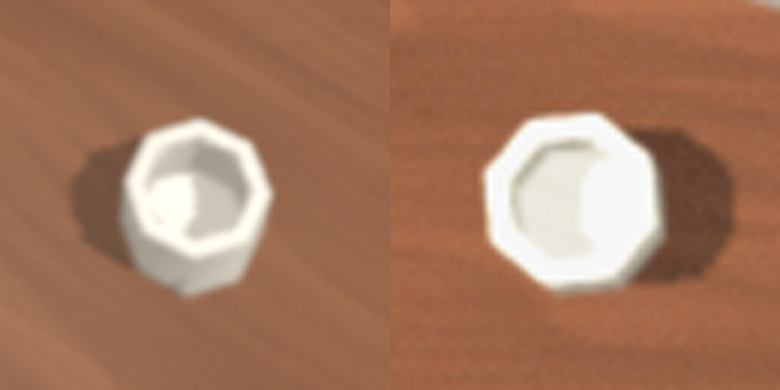

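Confirmed: it is an octagonal cup standing mouth up, at about (0.572, 0.155), y larger than the other three (0.084, -0.120, -0.211). Next, two wrist-camera views of it.

```bash
python3 - <<'E'
from h import *
import pickle
r.reach([0.57,0.155,0.36],[180,0,15]);r.wait(.3)
A=r.snapshot("wrist");save(A,"w1")
r.servo_line([0.52,0.142,0.36]);r.wait(.3)
B=r.snapshot("wrist");save(B,"w2")
pickle.dump((A,B),open("capviews.pkl","wb"));print(st())
E
```

```text
{'clock': 3.442, 'joints': [11.659, -4.371, 84.693, -0.001, 99.703, 86.656], 'tcp_pos': [0.52, 0.142, 0.36], 'orientation': [-179.999, 0.024, 15.002], 'contact_force': [-0.141, 0.149, 0.358], 'torque': [-0.07, 0.122, -0.045], 'opening': 0.088}
```

View pics/w1.png

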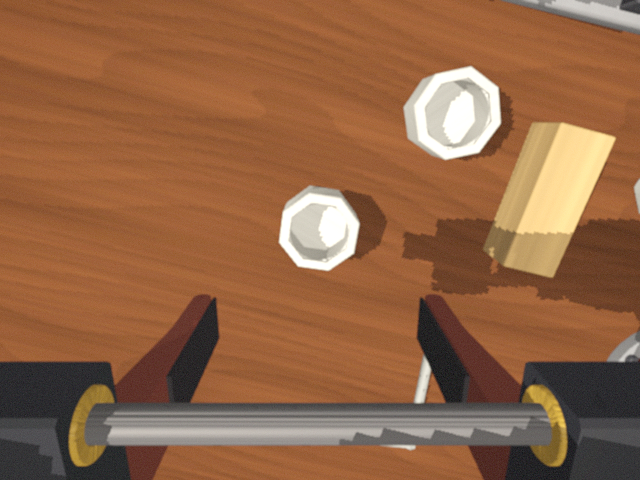

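View pics/w2.png

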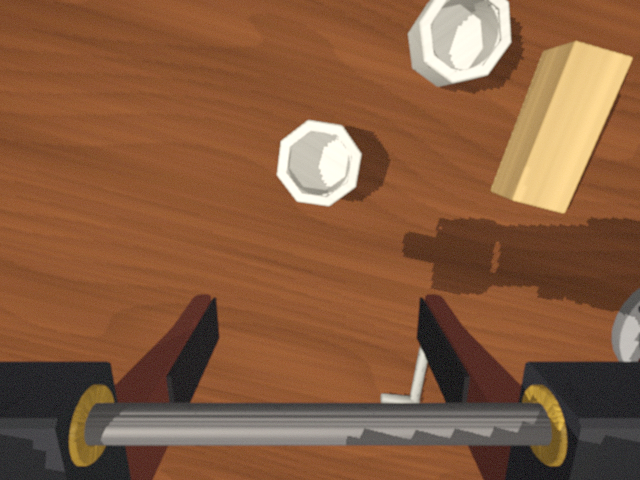

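```bash
cat >> h.py <<'E'
def blob(d,c,half=60,smax=70,vmin=130):
    f=d["frame"];hsv=cv2.cvtColor(f,cv2.COLOR_RGB2HSV)
    m=((hsv[:,:,1]<smax)&(hsv[:,:,2]>vmin)).astype(np.uint8)
    u,v=map(int,c);w=np.zeros_like(m);w[max(0,v-half):v+half,max(0,u-half):u+half]=1;m*=w
    cs,_=cv2.findContours(m,cv2.RETR_EXTERNAL,cv2.CHAIN_APPROX_NONE)
    return cv2.convexHull(max(cs,key=cv2.contourArea))[:,0,:].astype(float)
E
python3 - <<'E'
from h import *
import pickle
A,B=pickle.load(open("capviews.pkl","rb"))
for d,c in((A,(319,229)),(B,(319,164))):
    h=blob(d,c); 
    P=cv2.approxPolyDP(h.astype(np.float32).reshape(-1,1,2),4,True)[:,0]
    W=np.array([onz(d,*p,.04)[:2] for p in h])
    # min-width directions: support widths
    best=[]
    for a in np.arange(0,45,1.):
        w=[]
        for k in range(4):
            n=np.array([np.cos(np.radians(a+45*k)),np.sin(np.radians(a+45*k))]);s=W@n;w.append((s.max()-s.min(),(s.max()+s.min())/2,n))
        best.append((sum(x[0] for x in w),a,w))
    b=min(best,key=lambda x:x[0]);N=np.array([x[2] for x in b[2]]);o=np.array([x[1] for x in b[2]])
    print("flat normal deg",b[1],"widths",[round(x[0],4) for x in b[2]],"centre",np.linalg.lstsq(N,o,rcond=None)[0])
    print(P.astype(int).tolist())
E
```

```text
flat normal deg 6.0 widths [np.float64(0.0643), np.float64(0.0628), np.float64(0.0593), np.float64(0.061)] centre [0.57251011 0.15464499]
[[308, 186], [338, 190], [359, 222], [354, 253], [329, 270], [298, 266], [279, 243], [286, 203]]
flat normal deg 6.0 widths [np.float64(0.0591), np.float64(0.0592), np.float64(0.0593), np.float64(0.0593)] centre [0.57026697 0.15398991]
[[307, 120], [341, 125], [361, 152], [356, 186], [330, 205], [297, 201], [276, 174], [280, 141]]
```

```bash
python3 - <<'E'
from h import *
import pickle
A,B=pickle.load(open("capviews.pkl","rb"))
for a,b in(((354,253),(356,186)),((329,270),(330,205)),((298,266),(297,201)),((359,222),(361,152))): print(two(A,a,B,b))
# feasibility: pitch angle th below horizontal, azimuth az, camera-up (c=1) or camera-down
def ori(th,az,c=1):
    th,az=np.radians(th),np.radians(az)
    rad=np.array([np.cos(az),np.sin(az),0]);z=np.array([0,0,1.])
    tz=np.cos(th)*rad-np.sin(th)*z; tx=c*(np.sin(th)*rad+np.cos(th)*z); ty=np.cross(tz,tx)
    return np.c_[tx,ty,tz]
C=np.array([.5705,.1542,.028])
for th in (90,75,60,50,45,40,30,20,15):
  for c in(1,-1):
    R=ori(th,6,c);q=r.inverse_kinematics(C-.163*R[:,2],euler(R));print(th,c,None if q is None else np.round(q,1))
for th in (90,100,105,110,115):
    R=ori(th,6,1);q=r.inverse_kinematics(C-.163*R[:,2],euler(R));print(th,None if q is None else np.round(q,1))
E
```

```text
(array([0.56237884, 0.12374208, 0.04257091]), [np.float64(8.003274461180034e-05), np.float64(8.003274461196243e-05)])
(array([0.54381479, 0.13830829, 0.04186113]), [np.float64(0.0001985262276774422), np.float64(0.0001985262276774401)])
(array([0.54008363, 0.16246536, 0.04010284]), [np.float64(5.681254071732023e-05), np.float64(5.6812540717349175e-05)])
(array([0.58638452, 0.12693993, 0.04101877]), [np.float64(1.9535860656476343e-05), np.float64(1.9535860658664964e-05)])
90 1 [11.8  7.5 89.9 -0.  82.6 95.8]
90 -1 [ 11.8   7.5  89.9  -0.   82.6 -84.2]
75 1 [ 12.8  -4.8 103.7  -1.9  66.3  97.4]
75 -1 [ 12.8  -4.8 103.7  -1.9  66.3 -82.6]
60 1 [ 14.1 -16.  116.9  -5.3  49.4 100.5]
60 -1 [ 14.1 -16.  116.9  -5.3  49.4 -79.5]
50 1 [ 15.1 -22.2 125.3  -9.6  37.6 104.6]
50 -1 [ 15.1 -22.2 125.3  -9.6  37.6 -75.4]
45 1 [ 15.6 -24.7 129.2 -13.1  31.5 108. ]
45 -1 [ 15.6 -24.7 129.2 -13.1  31.5 -72. ]
40 1 [ 16.2 -26.6 132.9 -18.4  25.3 113.3]
40 -1 [ 16.2 -26.6 132.9 -18.4  25.3 -66.7]
30 1 [ 17.2 -28.1 139.3 -46.9  13.4 141.7]
30 -1 [ 17.2 -28.1 139.3 -46.9  13.4 -38.3]
20 1 None
20 -1 None
15 1 None
15 -1 None
90 [11.8  7.5 89.9 -0.  82.6 95.8]
100 [11.3 16.1 80.6  0.9 93.2 95.3]
105 [11.1 20.5 75.9  1.3 98.5 95.1]
110 [ 10.9  24.9  71.2   1.7 103.7  95. ]
115 [ 10.7  29.4  66.6   2.1 109.   95. ]
```

The rim triangulates to 0.041 m high and 59 mm wide, which matches 40 and 58. The flat normals lie at 6° plus multiples of 45°.

Plan:
1. Pick at 45° tilt.
2. Roll the wrist 180° to lay the cap on a flat, mouth towards the robot.
3. Regrip from about 110° and pitch to about 20°, so it stands mouth down.
4. Regrip top-down and press it on.

First, an IK check.

```bash
cat >> h.py <<'E'
def ori(th,az,c=1):
    th,az=np.radians(th),np.radians(az)
    rad=np.array([np.cos(az),np.sin(az),0]);z=np.array([0,0,1.])
    tz=np.cos(th)*rad-np.sin(th)*z; tx=c*(np.sin(th)*rad+np.cos(th)*z); ty=np.cross(tz,tx)
    return np.c_[tx,ty,tz]
def pose(g,th,az,c=1,back=0):
    R=ori(th,az,c);return (np.array(g)-(.163+back)*R[:,2]).tolist(),euler(R).tolist()
def pol(rad,az,z): return np.array([rad*np.cos(np.radians(az)),rad*np.sin(np.radians(az)),z])
E
python3 - <<'E'
from h import *
for rad in(.66,.68,.70):
  for az in (25,35):
    for th,c,z in((45,-1,.03),(45,-1,.15),(90,1,.03),(105,1,.03),(112,1,.03),(105,1,.2),(112,1,.15),(22,1,.025),(22,1,.2),(15,1,.025)):
        q=r.inverse_kinematics(*pose(pol(rad,az,z),th,az,c));print(rad,az,th,c,z,None if q is None else np.round(q))
E
```

```text
0.66 25 45 -1 0.03 [ 20. -12. 120.   7.  28. -99.]
0.66 25 45 -1 0.15 [ 20. -20. 113.   5.  42. -97.]
0.66 25 90 1 0.03 [22. 18. 78. -0. 84. 87.]
0.66 25 105 1 0.03 [ 22.  31.  62.  -1. 102.  87.]
0.66 25 112 1 0.03 [ 23.  38.  54.  -1. 110.  87.]
0.66 25 105 1 0.2 [ 22.  29.  48.  -1. 118.  87.]
0.66 25 112 1 0.15 [ 23.  35.  45.  -1. 121.  87.]
0.66 25 22 1 0.025 [ 19. -11. 133. 151.  11. -63.]
0.66 25 22 1 0.2 [ 19. -31. 127.  18.  17.  71.]
0.66 25 15 1 0.025 [ 19.  -7. 134. 166.  23. -78.]
0.66 35 45 -1 0.03 [ 30. -12. 120.   7.  28. -99.]
0.66 35 45 -1 0.15 [ 30. -20. 113.   5.  42. -97.]
0.66 35 90 1 0.03 [32. 18. 78. -0. 84. 87.]
0.66 35 105 1 0.03 [ 32.  31.  62.  -1. 102.  87.]
0.66 35 112 1 0.03 [ 33.  38.  54.  -1. 110.  87.]
0.66 35 105 1 0.2 [ 32.  29.  48.  -1. 118.  87.]
0.66 35 112 1 0.15 [ 33.  35.  45.  -1. 121.  87.]
0.66 35 22 1 0.025 [ 29. -11. 133. 151.  11. -63.]
0.66 35 22 1 0.2 [ 29. -31. 127.  18.  17.  71.]
0.66 35 15 1 0.025 [ 29.  -7. 134. 166.  23. -78.]
0.68 25 45 -1 0.03 [ 21.  -9. 117.   7.  28. -99.]
0.68 25 45 -1 0.15 [ 21. -17. 110.   5.  42. -97.
[... 1179 characters left out ...]
. 121.  87.]
0.7 25 112 1 0.15 [ 23.  44.  34.  -1. 125.  87.]
0.7 25 22 1 0.025 [ 20.  -4. 127. 156.  11. -68.]
0.7 25 22 1 0.2 [ 20. -23. 121.  19.  15.  70.]
0.7 25 15 1 0.025 [ 20.  -0. 128. 167.  23. -80.]
0.7 35 45 -1 0.03 [ 31.  -6. 114.   6.  27. -99.]
0.7 35 45 -1 0.15 [ 31. -13. 107.   4.  41. -96.]
0.7 35 90 1 0.03 [32. 24. 71. -0. 86. 87.]
0.7 35 105 1 0.03 [ 33.  38.  53.  -1. 104.  87.]
0.7 35 112 1 0.03 [ 33.  45.  44.  -1. 113.  87.]
0.7 35 105 1 0.2 [ 33.  36.  37.  -1. 121.  87.]
0.7 35 112 1 0.15 [ 33.  44.  34.  -1. 125.  87.]
0.7 35 22 1 0.025 [ 30.  -4. 127. 156.  11. -68.]
0.7 35 22 1 0.2 [ 30. -23. 121.  19.  15.  70.]
0.7 35 15 1 0.025 [ 30.  -0. 128. 167.  23. -80.]
```

```bash
python3 - <<'E'
from h import *
C=[.5703,.1540,.025]
r.reach(*pose(C,45,6,1,.10));
r.servo_line(pose(C,45,6,1)[0],speed=.12);r.wait(.1);print(st())
d=r.snapshot("wrist");save(d,"p1")
r.grab(30);r.wait(.2);print(st())
r.servo_line((np.array(pose(C,45,6,1)[0])+[0,0,.12]).tolist(),speed=.15);r.wait(.2);print(st())
d=r.snapshot("wrist");save(d,"p2")
E
```

```text
{'clock': 5.4, 'joints': [15.593, -24.504, 129.367, -13.169, 31.132, 108.137], 'tcp_pos': [0.456, 0.142, 0.141], 'orientation': [-179.981, -45.079, 5.991], 'contact_force': [-0.477, 0.191, -0.504], 'torque': [-0.034, 0.45, 0.025], 'opening': 0.088}
{'clock': 6.225, 'joints': [15.59, -24.445, 129.398, -13.175, 31.11, 108.142], 'tcp_pos': [0.456, 0.142, 0.14], 'orientation': [-179.999, -45.011, 6.003], 'contact_force': [-1.885, 0.48, 1.67], 'torque': [-0.026, 0.427, 0.006], 'opening': 0.058}
{'clock': 7.375, 'joints': [15.588, -32.162, 121.991, -9.407, 46.097, 103.364], 'tcp_pos': [0.455, 0.142, 0.259], 'orientation': [179.967, -44.866, 6.024], 'contact_force': [-0.073, 0.168, -1.486], 'torque': [-0.103, 0.574, -0.013], 'opening': 0.058}
```

View pics/p1.png

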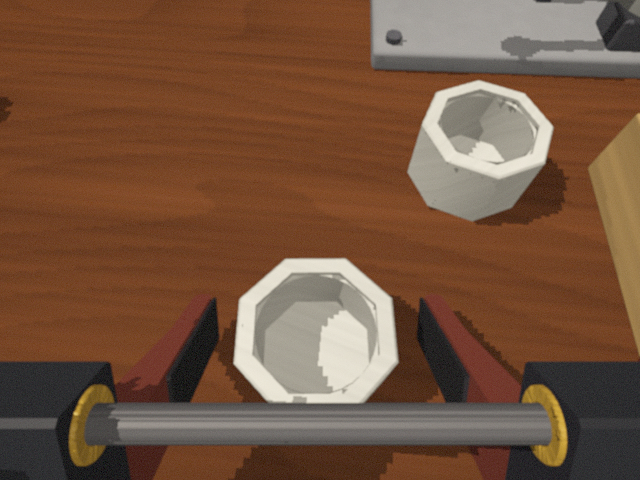

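View pics/p2.png

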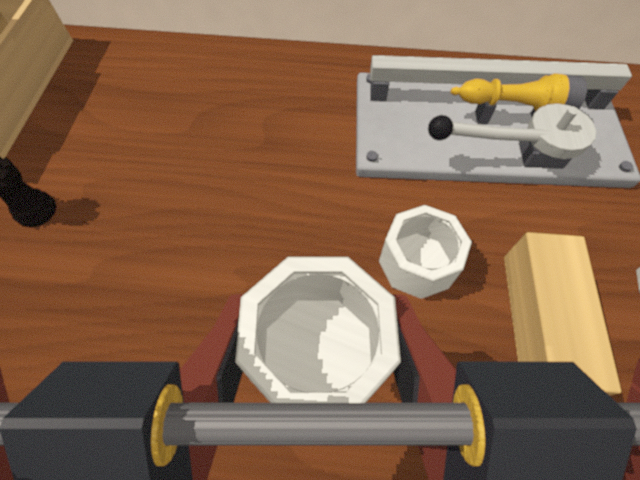

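Cap held squarely, seen at (318,335) between the fingers, opening 58.0 mm. Next: roll the wrist and lay the cap on its flat.

```bash
python3 - <<'E'
from h import *
G=pol(.68,25,.031)
up=(G+[0,0,.12])
r.reach(*pose(up,45,25,-1));print(st())
r.servo_line(pose(G,45,25,-1)[0],speed=.12);r.wait(.2);print(st())
d=r.snapshot("scene");save(d,"l1",(260,200,500,380),3)
r.let_go();r.wait(.3)
r.servo_line(pose(G,45,25,-1,.10)[0],speed=.2)
d=r.snapshot("wrist");save(d,"l2");print(st())
E
```

```text
{'clock': 10.35, 'joints': [20.631, -16.648, 110.021, 4.629, 41.803, -96.529], 'tcp_pos': [0.512, 0.239, 0.266], 'orientation': [179.987, 45.0, -155.024], 'contact_force': [0.522, -0.102, -0.864], 'torque': [-0.192, 0.468, -0.026], 'opening': 0.058}
{'clock': 11.7, 'joints': [20.63, -9.032, 116.497, 6.65, 27.721, -98.982], 'tcp_pos': [0.512, 0.239, 0.147], 'orientation': [-179.997, 45.056, -155.001], 'contact_force': [0.379, 0.331, -1.193], 'torque': [-0.209, 0.487, 0.043], 'opening': 0.058}
{'clock': 13.408, 'joints': [19.811, -27.359, 123.245, 5.776, 39.445, -98.142], 'tcp_pos': [0.448, 0.209, 0.216], 'orientation': [179.994, 44.93, -155.003], 'contact_force': [0.258, 0.749, 0.82], 'torque': [-0.109, 0.36, 0.02], 'opening': 0.087}
```

View pics/l1.png

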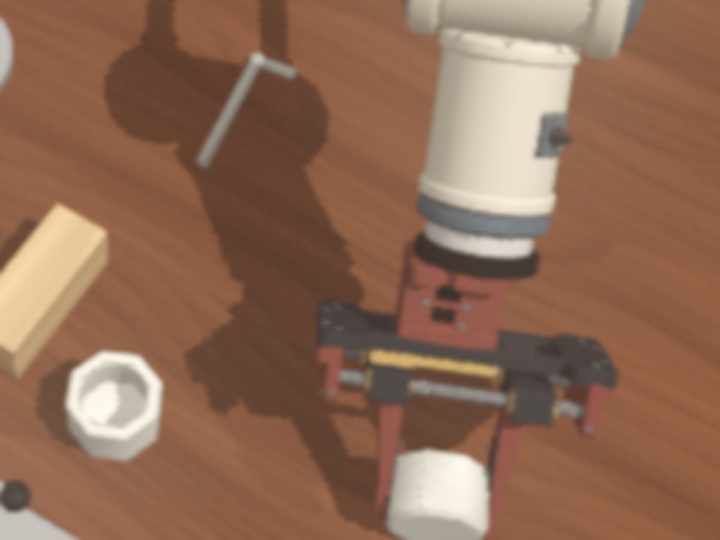

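View pics/l2.png

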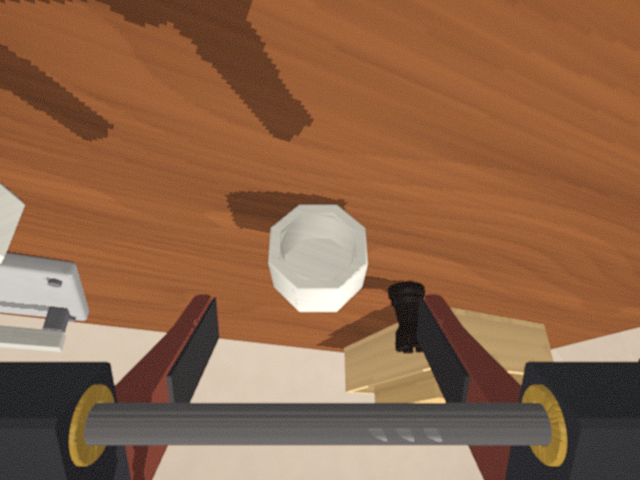

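l2, taken with the camera under the tool so the picture is upside down, shows the cap lying on a flat at (318,255), mouth towards the robot. Next: go over it at 112°, check, and grip.

```bash
python3 - <<'E'
from h import *
G=pol(.69,25,.030)
r.reach(*pose(G+[0,0,.12],60,25,-1));r.reach(*pose(G,112,25,1,.10));r.wait(.2);print(st())
d=r.snapshot("wrist");save(d,"l3");
for rr,n in((.705,"closed top edge"),(.665,"mouth top edge")): print(n,proj(d,pol(rr,25,.058)))
E
```

```text
{'clock': 16.842, 'joints': [22.709, 49.762, 27.218, -1.045, 124.976, 87.269], 'tcp_pos': [0.715, 0.333, 0.274], 'orientation': [-179.996, 21.976, 25.008], 'contact_force': [-0.554, 0.459, 0.37], 'torque': [0.015, -0.008, 0.025], 'opening': 0.088}
closed top edge [316.60936416 268.71244542]
mouth top edge [316.68641837 317.09518695]
```

View pics/l3.png

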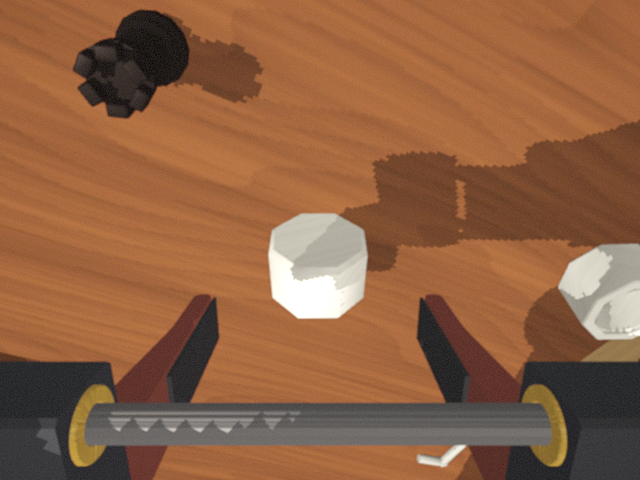

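The cap's closed-end top edge (row ~268) and mouth top edge (row ~317) fall exactly where predicted. Grip it, lift, pitch to 40° and set it mouth down.

```bash
python3 - <<'E'
from h import *
G=pol(.69,25,.030)
r.servo_line(pose(G,112,25,1)[0],speed=.12);r.grab(30);r.wait(.2);print(st())
r.servo_line(pose(G+[0,0,.12],112,25,1)[0],speed=.2)
P=pol(.67,25,.0345)
r.reach(*pose(P+[0,0,.12],40,25,1));r.wait(.1);print(st())
save(r.snapshot("wrist"),"m1")
r.servo_line(pose(P,40,25,1)[0],speed=.12);r.wait(.1);print(st())
save(r.snapshot("wrist"),"m2")
r.let_go();r.wait(.4)
save(r.snapshot("wrist"),"m3");print(st())
E
python3 -c "
import cv2,numpy as np
f=np.hstack([cv2.resize(cv2.imread(f'pics/m{i}.png'),(266,200)) for i in(1,2,3)]);cv2.imwrite('pics/m123.png',f)"
```

```text
{'clock': 18.65, 'joints': [22.605, 42.965, 46.677, -0.97, 112.316, 87.412], 'tcp_pos': [0.681, 0.317, 0.181], 'orientation': [179.998, 21.979, 24.999], 'contact_force': [0.859, -0.424, 1.687], 'torque': [0.081, -0.089, 0.007], 'opening': 0.058}
{'clock': 20.867, 'joints': [20.324, -21.014, 115.226, 6.096, 36.047, 82.051], 'tcp_pos': [0.495, 0.231, 0.26], 'orientation': [179.998, -49.99, 25.006], 'contact_force': [-0.479, -0.954, -1.668], 'torque': [-0.23, 0.558, -0.02], 'opening': 0.058}
{'clock': 22.167, 'joints': [20.322, -12.539, 121.52, 9.894, 21.318, 77.759], 'tcp_pos': [0.494, 0.23, 0.14], 'orientation': [179.987, -50.083, 25.01], 'contact_force': [1.229, -0.829, -1.979], 'torque': [-0.251, 0.586, 0.002], 'opening': 0.058}
{'clock': 23.325, 'joints': [20.324, -12.49, 121.57, 9.901, 21.305, 77.753], 'tcp_pos': [0.494, 0.23, 0.139], 'orientation': [-179.999, -49.998, 25.0], 'contact_force': [-0.285, 0.072, -0.427], 'torque': [-0.172, 0.384, 0.044], 'opening': 0.088}
```

View pics/m123.png

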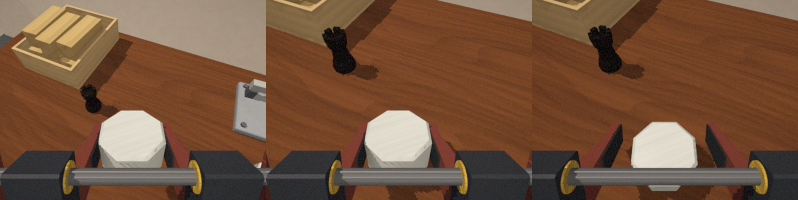

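Step 1 looks done: the closed end now faces up. Retract and measure the cap and the spindle from above.

```bash
python3 - <<'E'
from h import *
import pickle
P=pol(.67,25,.0345)
r.servo_line(pose(P,40,25,1,.11)[0],speed=.25)
V=[]
for x in (.655,.61):
    r.reach(pol(x,25,.36).tolist(),[180,0,25]);r.wait(.2);V.append(r.snapshot("wrist"))
# spindle views
for x in (.55,.50):
    r.reach(pol(x,-21,.36).tolist(),[180,0,-21]);r.wait(.2);V.append(r.snapshot("wrist"))
pickle.dump(V,open("v2.pkl","wb"))
for i,d in enumerate(V): save(d,f"n{i}")
f=[cv2.resize(d["frame"][:300,:,::-1],(400,188)) for d in V]
cv2.imwrite("pics/nn.png",np.vstack([np.hstack(f[:2]),np.hstack(f[2:])]));print(st())
E
```

```text
{'clock': 28.292, 'joints': [-24.892, -10.419, 90.225, 0.001, 100.211, 86.1], 'tcp_pos': [0.467, -0.179, 0.36], 'orientation': [-179.998, 0.017, -20.992], 'contact_force': [-0.023, -0.246, -0.769], 'torque': [0.024, 0.141, 0.018], 'opening': 0.088}
```

View pics/nn.png

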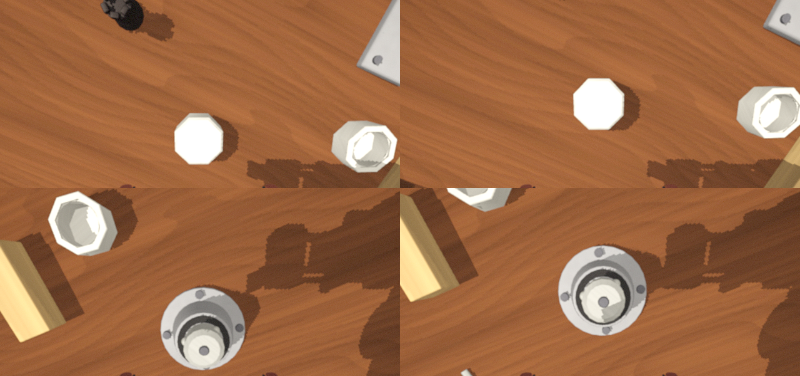

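View pics/n3.png

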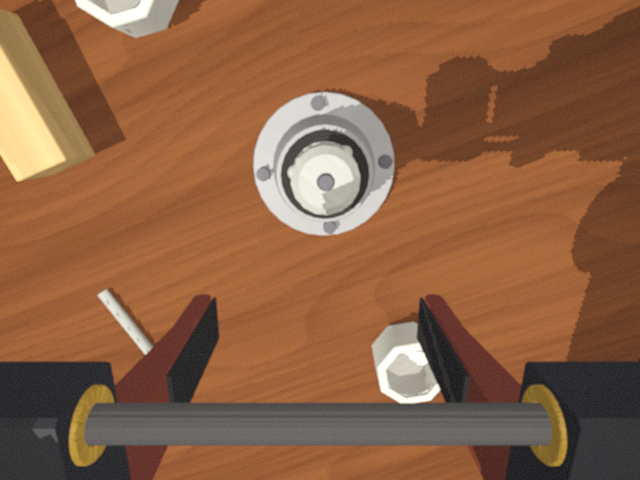

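View pics/n2.png

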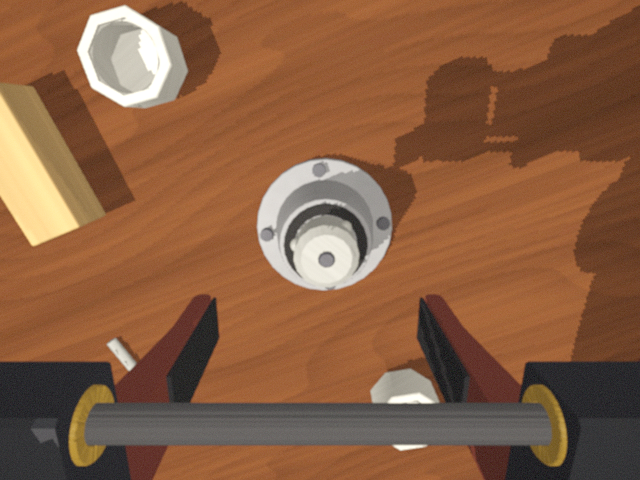

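```bash
cat >> h.py <<'E'
def octa(W):
    best=[]
    for a in np.arange(0,45,.5):
        w=[]
        for k in range(4):
            n=np.array([np.cos(np.radians(a+45*k)),np.sin(np.radians(a+45*k))]);s=W@n;w.append((s.max()-s.min(),(s.max()+s.min())/2,n))
        best.append((sum(x[0] for x in w),a,w))
    b=min(best,key=lambda x:x[0]);N=np.array([x[2] for x in b[2]]);o=np.array([x[1] for x in b[2]])
    return b[1],[round(float(x[0]),4) for x in b[2]],np.linalg.lstsq(N,o,rcond=None)[0]
E
python3 - <<'E'
from h import *
import pickle
V=pickle.load(open("v2.pkl","rb"));cs=[]
for d,c,th in((V[0],(318,222),230),(V[1],(318,166),230)):
    h=blob(d,c,60,60,th);cs.append(h)
    print(octa(np.array([onz(d,*p,.04)[:2] for p in h])),h.min(0),h.max(0))
# centre of top by blob centre
print("cap",two(V[0],(cs[0].min(0)+cs[0].max(0))/2,V[1],(cs[1].min(0)+cs[1].max(0))/2))
def hole(d,c):
    x0,y0=c[0]-12,c[1]-12;g=cv2.cvtColor(d["frame"],cv2.COLOR_RGB2GRAY)[y0:y0+24,x0:x0+24];m=(g<150).astype(np.uint8)
    n,l,s,cc=cv2.connectedComponentsWithStats(m);i=l[12,12];print("area",s[i]);return cc[i]+[x0,y0]
a=hole(V[2],(326,259));b=hole(V[3],(326,182));print(a,b,"nose top",two(V[2],a,V[3],b))
for d,c in((V[2],(325,230)),(V[3],(325,185))):
    g=cv2.cvtColor(d["frame"],cv2.COLOR_RGB2GRAY);m=(g<60).astype(np.uint8);w=np.zeros_like(m);w[c[1]-60:c[1]+60,c[0]-60:c[0]+60]=1
    k,_=cv2.findContours(m*w,cv2.RETR_EXTERNAL,cv2.CHAIN_APPROX_NONE)
    k=cv2.convexHull(max(k,key=cv2.contourArea));W=np.array([onz(d,*p,.062)[:2] for p in k[:,0]]);cc,rr=cv2.minEnclosingCircle(W.astype(np.float32));print("seal",cc,rr)
E
```

```text
(np.float64(25.0), [0.0568, 0.0568, 0.0567, 0.0574], array([0.59832776, 0.27880918])) [280. 188.] [355. 261.]
(np.float64(25.0), [0.0564, 0.0568, 0.0566, 0.0573], array([0.59810306, 0.2788569 ])) [278. 126.] [356. 205.]
cap (array([0.59891047, 0.27894309, 0.03979453]), [np.float64(0.00015670065754157716), np.float64(0.00015670065754193042)])
area [  5   5  15  15 179]
area [  4   4  16  17 165]
[326.13407821 258.76536313] [325.69090909 181.33333333] nose top (array([ 0.50892464, -0.20172213,  0.09192434]), [np.float64(0.00010734289108242645), np.float64(0.0001073428910821144)])
seal (0.51112300157547, -0.2190026342868805) 0.021733148023486137
seal (0.50727778673172, -0.2144339382648468) 0.025217579677700996
```

Cap top triangulates to z=0.0398 at (0.598, 0.279), and the nose top to z=0.0919 at (0.509, -0.202). Both match the stated heights (0.040 and 0.092). Next, grasp top-down, carry to the spindle and check.

```bash
python3 - <<'E'
from h import *
import pickle
V=pickle.load(open("v2.pkl","rb"))
print("foot",onz(V[3],324,163.5,.012))
c=np.array([.5982,.2788])
r.reach([*c,.163+.09],[180,0,25]);r.servo_line([*c,.163+.025],speed=.12);r.grab(60);r.wait(.2);print(st())
r.servo_line([*c,.163+.17],speed=.2)
s=np.array([.5089,-.2017]);az=np.degrees(np.arctan2(s[1],s[0]))
r.reach([*s,.163+.17],[180,0,az]);r.wait(.1)
r.servo_line([*s,.163+.124],speed=.15);r.wait(.3);print(az,st())
save(r.snapshot("wrist"),"q1");save(r.snapshot("scene"),"q2",(160,120,340,255),4)
E
```

```text
foot [ 0.51127643 -0.20291587  0.012     ]
{'clock': 31.533, 'joints': [22.035, 17.844, 78.298, -0.002, 83.823, 87.035], 'tcp_pos': [0.598, 0.279, 0.188], 'orientation': [179.997, -0.035, 25.0], 'contact_force': [-1.239, 0.008, 2.86], 'torque': [-0.041, 0.185, 0.01], 'opening': 0.058}
-21.620654039519685 {'clock': 35.042, 'joints': [-25.181, -2.42, 90.077, 0.001, 92.243, 86.439], 'tcp_pos': [0.509, -0.202, 0.288], 'orientation': [179.994, -0.1, -21.62], 'contact_force': [0.71, -0.208, -0.672], 'torque': [-0.012, 0.183, 0.031], 'opening': 0.058}
```

View pics/q1.png

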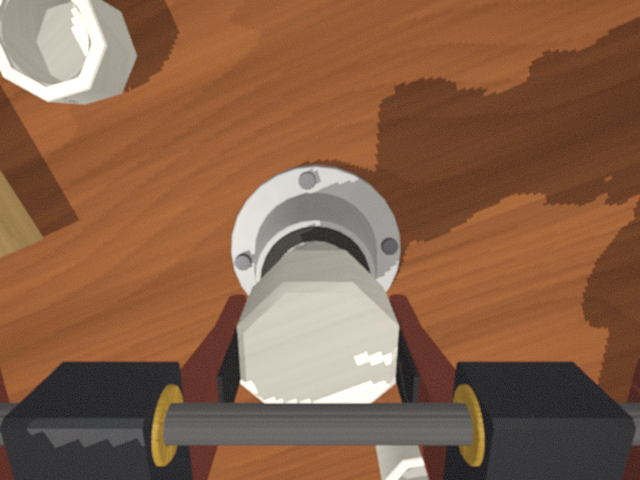

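View pics/q2.png

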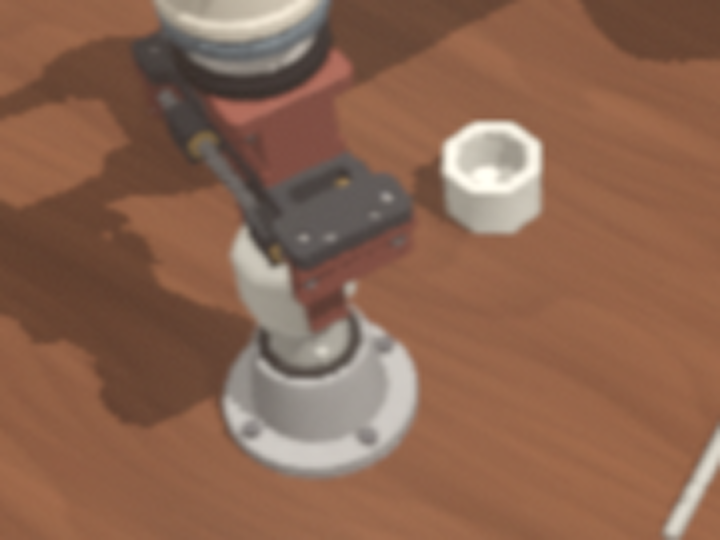

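```bash
python3 - <<'E'
from h import *
d=r.snapshot("wrist");s=r.sense();R=Ro.from_euler('xyz',s["orientation"],degrees=True).as_matrix();p=np.array(s["tcp_pos"])
for k in range(8):
    a=np.radians(22.5+45*k);q=.0314
    print(np.round(proj(d,p+R@np.array([q*np.cos(a),q*np.sin(a),.163-.015]))).tolist(),end=" ")
print()
s=np.array([.5089,-.2017])
for z in np.arange(.122,.099,-.002):
    r.servo_line([*s,.163+z],speed=.04);x=r.sense();print(round(z,3),np.round(x["tcp_pos"],4),np.round(x["contact_force"],1),np.round(x["torque"],2))
    if abs(x["contact_force"][2])>8 or np.linalg.norm(x["contact_force"][:2])>8: break
print(st()["clock"])
E
```

```text
[349.0, 285.0] [397.0, 330.0] [393.0, 388.0] [346.0, 426.0] [283.0, 426.0] [236.0, 388.0] [232.0, 330.0] [279.0, 285.0] 
0.122 [ 0.5088 -0.2017  0.2847] [ 0.5  0.6 -1.6] [0.01 0.22 0.01]
0.12 [ 0.5089 -0.2017  0.2827] [-1.   0.6 -1.2] [0.01 0.16 0.04]
0.118 [ 0.5089 -0.2017  0.2808] [-0.3  0.2 -1.6] [ 0.02  0.11 -0.03]
0.116 [ 0.5089 -0.2017  0.2788] [-0.3  0.5 -1.9] [-0.01  0.11  0.  ]
0.114 [ 0.5089 -0.2017  0.2768] [-0.  -0.1 -0.9] [-0.01  0.16 -0.03]
0.112 [ 0.5089 -0.2017  0.2748] [ 0.4  0.9 -1.4] [ 0.08  0.11 -0.05]
0.11 [ 0.5089 -0.2016  0.2728] [ 0.4  1.1 -2.1] [ 0.14  0.09 -0.02]
0.108 [ 0.5089 -0.2016  0.2707] [-0.4  0.5 -1.9] [ 0.11  0.15 -0.02]
0.106 [ 0.5089 -0.2017  0.2687] [-0.6  0.4 -1. ] [ 0.18  0.07 -0.04]
0.104 [ 0.5089 -0.2017  0.2668] [ 0.1  1.5 -1.3] [ 0.13  0.07 -0.08]
0.102 [ 0.5089 -0.2017  0.2648] [ 0.9  1.  -0.9] [0.21 0.06 0.01]
0.1 [ 0.5089 -0.2017  0.2628] [ 0.1  1.7 -2. ] [0.25 0.09 0.02]
38.192
```

Entered the nose cleanly. Continue in 1 mm steps to the ball catches.

```bash
python3 - <<'E'
from h import *
s=np.array([.5090,-.2013])
for z in np.arange(.099,.0845,-.001):
    r.servo_line([*s,.163+z],speed=.03);r.wait(.05);x=r.sense();f=x["contact_force"];print(round(z,4),np.round(x["tcp_pos"],4),np.round(f,1),np.round(x["torque"],2),round(x["opening"],4))
    if f[2]>22 or np.linalg.norm(f[:2])>10: break
    if z<.0885 and f[2]>6: break
print(st()["clock"])
save(r.snapshot("wrist"),"s1");save(r.snapshot("scene"),"s2",(160,120,340,255),4)
E
```

```text
0.099 [ 0.5091 -0.2013  0.2622] [ 0.5  0.8 -0.4] [0.21 0.05 0.03] 0.0577
0.098 [ 0.5091 -0.2012  0.2615] [-0.1  2.   3.4] [0.46 0.11 0.  ] 0.058
0.097 [ 0.5092 -0.2011  0.261 ] [-1.2  2.9  6.6] [ 0.61  0.23 -0.  ] 0.0577
0.096 [ 0.5092 -0.2012  0.2606] [-1.5  3.7  8.8] [ 0.66  0.38 -0.02] 0.0576
0.095 [ 0.5092 -0.2013  0.2599] [-1.9  2.8  8.4] [ 0.64  0.32 -0.07] 0.0575
0.094 [ 0.5091 -0.2013  0.2582] [-0.2  2.5  5.5] [0.57 0.36 0.05] 0.0578
0.093 [ 0.5089 -0.2011  0.2542] [ 2.5  2.  -7.3] [ 0.29 -0.5  -0.04] 0.0575
0.092 [ 0.5088 -0.2011  0.2531] [  4.2   2.3 -14.3] [ 0.23 -0.48 -0.01] 0.0577
0.091 [ 0.5088 -0.2012  0.2532] [  2.5   2.  -14.2] [ 0.31 -0.2  -0.03] 0.0577
0.09 [ 0.5089 -0.2012  0.253 ] [  0.2   3.8 -12. ] [ 0.5   0.05 -0.05] 0.0579
0.089 [ 0.5091 -0.2013  0.2526] [-0.1  3.9 -8.3] [0.71 0.15 0.05] 0.0577
0.088 [ 0.5093 -0.2014  0.2518] [ 0.6  3.9 -3. ] [ 0.7  -0.09 -0.05] 0.0578
0.087 [ 0.5093 -0.2014  0.2508] [ 1.8  2.7 -1.2] [ 0.73 -0.21  0.01] 0.0575
0.086 [ 0.5092 -0.2014  0.2504] [0.5 3.5 6.1] [0.9  0.09 0.04] 0.0578
42.392
```

View pics/s2.png

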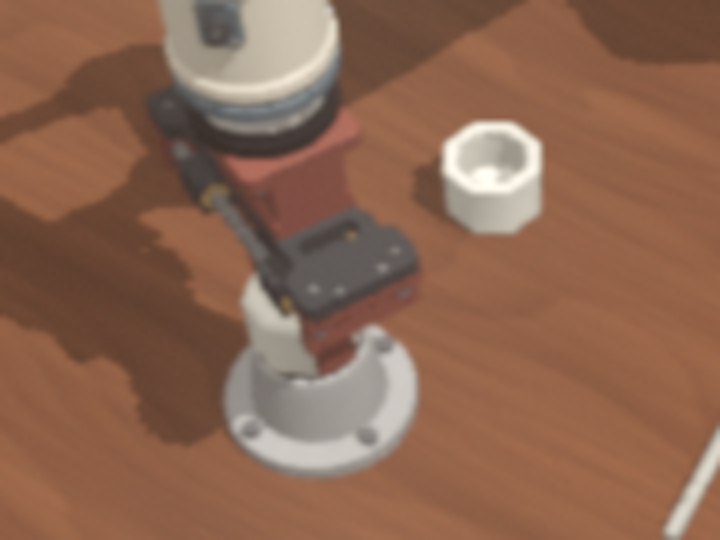

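View pics/s1.png

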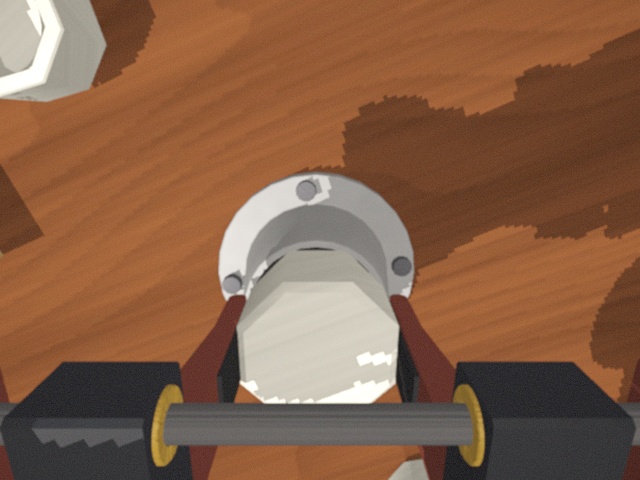

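Snapped at TCP z≈0.256: the force went from +8.8 to -14 N as the balls drew the cap down. TCP z is now 0.2504, against 0.250 expected for rim on seal. Press on to about 10 N in small steps and ease the side load.

```bash
python3 - <<'E'
from h import *
y=-.2013
for i,z in enumerate(np.arange(.0858,.0815,-.0003)):
    if i<3: y+=.0002
    r.servo_line([.5090,y,.163+z],speed=.02);r.wait(.08);F=np.mean([r.sense()["contact_force"] for _ in range(3)],0);x=r.sense();print(round(z,4),np.round(x["tcp_pos"],4),np.round(F,1),np.round(x["torque"],2),np.round(x["orientation"],2))
    if F[2]>9: break
r.wait(.5);x=r.sense();print(np.round(x["contact_force"],1),st())
E
```

```text
0.0858 [ 0.5092 -0.2013  0.2504] [1.4 3.8 7. ] [0.83 0.14 0.03] [ 1.7998e+02 -1.4000e-01 -2.1630e+01]
0.0855 [ 0.5092 -0.2012  0.2504] [-0.3  2.6  7.7] [0.75 0.24 0.02] [ 1.7996e+02 -1.6000e-01 -2.1630e+01]
0.0852 [ 0.5092 -0.2012  0.2504] [-0.7  3.2  9.3] [0.72 0.38 0.04] [ 1.7994e+02 -1.7000e-01 -2.1630e+01]
[-0.5  2.7  8. ] {'clock': 43.992, 'joints': [-25.102, -1.5, 93.048, -0.048, 88.28, 86.533], 'tcp_pos': [0.509, -0.201, 0.25], 'orientation': [179.941, -0.168, -21.634], 'contact_force': [-0.478, 2.743, 8.045], 'torque': [0.721, 0.36, 0.047], 'opening': 0.058}
```

```bash
python3 - <<'E'
from h import *
for z in (.0848,.0844,.0841):
    r.servo_line([.5090,-.2007,.163+z],speed=.02);r.wait(.15)
    F=np.mean([r.sense()["contact_force"] for _ in range(3)],0);print(z,np.round(F,1),np.round(r.sense()["tcp_pos"],4))
    if F[2]>10.5: break
r.wait(.6)
L=[]
for _ in range(8): L.append(r.sense()["contact_force"]); r.wait(.05)
print(np.round(np.mean(L,0),2),np.round(np.std(L,0),2),st())
W=r.snapshot("wrist");save(W,"t1");save(r.snapshot("scene"),"t2",(195,165,295,240),7)
a=cv2.imread("pics/q1.png")[278:400,236:402];b=W["frame"][278-10:400+10,236-10:402+10,::-1].copy()
m=cv2.matchTemplate(b,a,cv2.TM_CCOEFF_NORMED);print("cap shift in hand px",cv2.minMaxLoc(m)[3],cv2.minMaxLoc(m)[1])
E
```

```text
0.0848 [-1.1  1.9 10.8] [ 0.5092 -0.2011  0.2504]
[-1.31  2.77 10.13] [0.61 0.35 0.57] {'clock': 45.392, 'joints': [-25.104, -1.51, 93.056, -0.047, 88.267, 86.53], 'tcp_pos': [0.509, -0.201, 0.25], 'orientation': [179.941, -0.183, -21.632], 'contact_force': [-1.733, 2.48, 9.916], 'torque': [0.836, 0.495, 0.024], 'opening': 0.058}
cap shift in hand px (10, 10) 0.9474049210548401
```

View pics/t2.png

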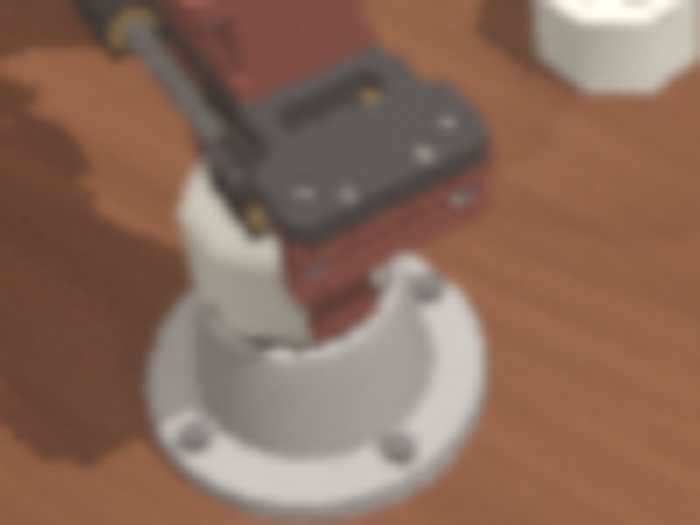

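View pics/t1.png

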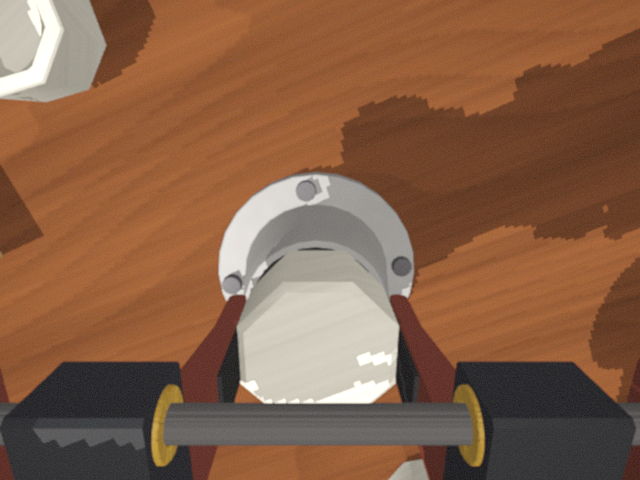

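The cap has not shifted in the hand (0 px against q1). In the crop its rim sits on the dark seal at about (270,340). TCP z gives the rim at 0.0624 m (seal 0.062), fingertips at 0.068 m, clear of the seal. The push is steady at about 10 N, so I'm handing in.

```bash
python3 - <<'E'
from h import *
r.hand_in()
try: print(st())
except Exception as e: print(e)
E
```

```text
the job is handed in; nothing more can be done
the job is handed in; nothing more can be done
```

The cap is turned over, snapped onto the spindle nose and still being pressed onto the seal. I handed the job in at about 45.5 s on the robot's clock; no verdict is reported.

**What I did:** I took the leftmost cap (0.570, 0.154) at a 45° tilt and rolled it onto a flat with its mouth towards the robot. I then regripped it, pitched it mouth down onto the bench, and regripped from above with 60 N. The force reached about 9 N as it was pushed over the balls, a little under the stated 10–15 N. It then dropped to −14 N as the balls drew the cap in.

**Last checks:**
- **Height:** the TCP stopped firmly at z = 0.2504 m, which puts the rim at 0.0624 m; the seal is at 0.062 m. It stayed there as the push rose.
- **Push:** about 10.1 ± 0.6 N on the wrist, with the cap still gripped at 58 mm opening.
- **Hold:** the wrist picture showed no movement of the cap in the hand (0 px) since before fitting, and the tool was within 0.2° of upright.

**Disagreements and gaps:**
- A side force of about 3 N remained after a roughly 1 mm sideways correction.
- Two other estimates of the spindle axis disagreed with the nose-top one I used. The seal-outline mask was spoilt by shading (up to 17 mm off), and the foot flange was about 2.5 mm off.
- I did not measure the bishop, rook, blank or hex key again at the end; the arm had no known contact with them.

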